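# Load the condiment caddy and clamp its slide at the length mark

## Task

Stand the salt shaker upright in the loading bay of the condiment caddy (the part of its trough to the right of the sliding end wall, seen from the robot), setting it down rather than dropping it, and let go of it. Then draw the caddy's spring-loaded sliding carriage out to the left until its pointer is at the length mark and, holding it there, squeeze its cam lever fully closed towards the finger plate; do not close the lever anywhere but at the mark. Neither slide nor lever locks by itself, so the program finishes while still holding the carriage at the mark with the lever pinched shut; leave the other things on the worktop where they are.

Things in the scene. Friction and masses are not known exactly. Their poses are not given: they have to be found in the camera images.
- shaker_mid (a point): salt shaker: a round glass shaker with a pierced metal cap, 44 mm across, 90 mm tall, standing loose on the worktop; the point is its centre, 45 mm above its underside; z is its upright axis
- shaker: the same salt shaker, origin at the centre of its underside
- caddy: wooden condiment caddy fixed to the worktop, 131 (x) x 270 (y) mm, end walls 42 mm high, long walls 31. Origin: centre of its underside; y is its long axis, z up. Its far (+x) half is a trough 59 mm wide for condiments, floor 8 mm thick; along its near (-x) half two steel guide rods (along y) carry the sliding carriage
- bay (a point): centre of the loading bay's floor, axes as the caddy's, 8 mm above the worktop. The bay is the part of the trough between the fixed end wall on the -y side and the carriage's sliding end wall (42 mm high): 59 mm wide (x), 110 mm long (y) before the carriage is drawn
- carriage: sliding end of the caddy on the rods, axes as the caddy's; slides 90 mm along y from its -y stop, where it starts. A spring pulls it to -y with 3 to 4 N; nothing locks it. Grey block 42 x 42 mm, top 39 mm above the worktop; on it stand finger plate and cam lever side by side along y: 47 mm wide in all, 29 mm with lever closed. Origin: block's centre, at worktop height
- finger_plate (a point): upright steel plate on the carriage, 28 mm wide (x), 8 mm thick (y), top 84 mm above the worktop; the point is on its -y face (the outer face, away from the lever), 68 mm above the worktop. Pushing this face to +y draws the carriage out
- cam_lever (a joint): cam lever angle: 0 open (leaning to +y, away from the plate), 0.55 rad fully closed (upright, parallel to the plate, at its stop). Its pivot lies along x, 46 mm above the worktop, 10 mm to +y of the carriage's origin. A spring pushes it open (2.5 N at the tip when open, 4 N when closed); no catch
- lever_tip (a point): centre of the black cross bar (9 mm thick, 24 mm wide along x) at the top of the cam lever, 36 mm from the pivot; 77 mm above the worktop when open, 82 mm when closed; pushing it about 19 mm to -y, towards the plate, closes the lever
- index (a point): tip of the small dark pointer on the carriage's near (-x) side, 30 mm above the worktop, at the y of the carriage's origin; axes as the caddy's
- mark (a point): the length mark: a dark steel clip, 4 mm wide, on the caddy's near (-x) lip, top 35 mm above the worktop; the point is on its centre line, 30 mm above the worktop; axes as the caddy's. The carriage is at the mark when pointer and clip have the same y in these axes; the clip starts 30 to 75 mm to +y of the pointer
- spice_jar: bystander, to be left alone: spice jar with a screw cap, 45 mm across, 106 mm tall
- food_tin: bystander, to be left alone: food tin, 57 mm across, 72 mm tall
- mug: bystander, to be left alone: small espresso mug, 58 mm across plus handle, 53 mm tall
- glass: bystander, to be left alone: upturned glass tumbler, 80 mm across, 88 mm tall
- cork: bystander, to be left alone: lying cork, 42 x 23 mm
- pod: bystander, to be left alone: coffee pod, 37 mm across, 27 mm tall
Not all that is in view belongs to the job. Leave any blue look-alike of the shaker alone.

How it is judged:
By the outcome, as a careful person would: the job done as asked, in the order asked, and still so for the second after the job is handed in, while the arm keeps its last pose, push and grip.
It also fails if it takes over 61 s, if anything falls off the work surface, if the arm or the gripper's body presses on something with over 40 N, if the wrist force passes 120 N, or if a joint passes its speed limit or range.

## Robot

A 6-joint arm with a two-finger parallel gripper is mounted at the origin on a cart in front of the work surface, level with it; the furniture and walls round the work are solid. World frame = base frame: x ahead of the robot, y to its left, z up, the work surface at z = 0. Lengths are in m, angles in rad, forces in N, time in s.
With the tool pointing down it reaches from about 0.4 to 0.925 m from the base axis. Payload 3.4 kg.
Tool frame: the origin (TCP) lies at the very end of the fingers, on their centre line; the grasp point (between the pads) lies 19 mm behind it (arm.tcp_to_grasp is the distance from the TCP to the grasp point, in m); z points along the fingers, y is the line along which they close (so a half turn about z gives the same grasp; the last joint's range is limited). The gripper opens to 85 mm and grips with 20 to 120 N. Pads are 22 mm wide; open, the fingers measure 114 mm over their backs; the gripper's body (76 mm by 85 mm) begins 54 mm behind the grasp point. The pads swing forward as they close: fully open they stand 13 mm farther back than shut.
Start: joints at [-1.19, 0.307, 1.506, -0, 1.328, -0.073], TCP at [0.252, -0.517, 0.231] pointing down, gripper open.
Joint ranges: [-3.12, 3.12], [-1.05, 2.28], [0.14, 2.33], [-1.42, 4.57], [0.1, 2.73], [-2.68, 2.68]. Speed limits (rad/s): [2.57, 2.57, 3.14, 3.14, 3.14, 3.14].

## Interface

Orientations are given as a rotation vector (axis times angle).
In Python, from station import arm, solve_ik, monitor, optics, finish_job gives the robot as it stands. The module is installed in compiled form; this text tells all that it offers. Calls block until the motion is done:
- arm.move_pose(position, orientation): joint-space move of the TCP to a pose.
- arm.line_to(position, attitude=None, vel=0.15, max_force=None): straight line of the TCP; attitude=None keeps the orientation; vel is the mean speed in m/s. With max_force (N) it stops when the force on the tool has changed by that much, and returns True; else False.
- arm.move_j(angles): joint-space move.
- arm.gripper_to(opening, squeeze=None): finger opening in m; squeeze is the grip in N (None keeps the last); returns when the fingers have stopped.
- arm.pause(seconds).
- solve_ik(position, orientation): joint angles nearest the present ones, or None.
- monitor.sense(): the state.
- optics.capture(name): name is "side" or "top" or "wrist"; returns a dict with "pixels" (480x640x3 uint8, blue, green, red), "mtx" (3x3 intrinsics, pixels), "cam_to_world" (4x4, takes a point from camera to world coordinates); the wrist camera has in their place "T_tool_cam" (4x4, takes a point from camera to tool coordinates, whose origin is the TCP and whose axes are the flange's). Camera axes: x right, y up, looking along -z (the intrinsics and any distortion apply to the point x, -y, -z); pixel columns grow to the right and rows downward; lengths in m; the calibration is good to about 2 mm. A picture is of the moment at which its call begins: read the wrist's pose just before it. There is no depth.
A pose or a line that the arm cannot do raises arm.PlanningError and nothing moves.
- finish_job(): hands the job in; it is judged then, once.
Trained networks look in a picture, given as the dict that the camera call returned (one of the last four; its "shot" number tells which), for a name from the list of things; names that differ only in an ending like _2 or _b are one class to them, and where a whole thing is asked for, a point or a joint stands for the part that bears it (a point fixed in the world has none). Each returns a list of dicts, best first, with "conf" (0 to 1); they miss things now and then, are a little off and sometimes report something else, mostly with a low value. They report only what shows in the picture. A call takes as long as a camera call. They do not tell look-alikes from the thing itself.
- optics.silhouettes(thing, picture): "mask" (480x640 bool, what is visible of it).
- optics.pinpoint(thing, picture): "xyz" ([x, y, z] in m, in world coordinates, good to about 4 mm: a listed point, or the origin of a listed thing).
The state is a dict: "t": time; "q": joint angles; "joint_velocities": joint speeds; "tau": joint torques, N m; "tcp_pos": TCP position; "orientation": TCP orientation; "wrist_force": force on the tool from outside, world axes, zero at the start; "torque": the same for the moment, N m; "finger_gap": finger opening in m; "grip_force": force on a finger pad.
Only numpy, scipy, OpenCV 4.12 (cv2) and the standard library are available. Lean on these libraries where they do the work, as an engineer would, in place of code of your own. Each camera call takes 0.05 s, during which the arm holds its last target. There are 200 camera calls.

## Working session

There is one attempt and no reset: what is moved stays moved. The work goes in short steps, each a Python script; the robot and the scene stay as the last script left them, time stands still between calls to the robot, and variables do not carry over. Pictures are saved under pics/ and viewed, at most 10 in all, crops included, and the job is handed in when it is done.

```bash
mkdir -p pics; cat > h.py <<'E'
import numpy as np, cv2
from station import arm, solve_ik, monitor, optics, finish_job
def pp(names,pic):
    for n in names:
        for r in optics.pinpoint(n,pic)[:3]:
            print(n,np.round(r['xyz'],4),round(r['conf'],2))
E
python3 - <<'E'
from h import *
s=monitor.sense(); print(s['t'],s['orientation'],s['tcp_pos'])
for c in('side','top'):
    p=optics.capture(c); cv2.imwrite(f'pics/{c}0.png',p['pixels']); print(c,np.round(p['cam_to_world'],3).tolist(),np.round(p['mtx'],1).tolist(), [k for k in p])
    pp(['shaker_mid','shaker','caddy','bay','carriage','finger_plate','lever_tip','index','mark','spice_jar','food_tin','mug','glass','cork','pod'],p)
E
```

```text
0.0 [-3.05909941e+00 -7.06325978e-01  4.96143195e-04] [ 0.25179545 -0.51615524  0.23039704]
side [[0.735, 0.283, -0.617, -0.255], [-0.678, 0.3, -0.671, -0.968], [-0.005, 0.911, 0.412, 0.651], [0.0, 0.0, 0.0, 1.0]] [[534.8, 0.0, 321.2], [0.0, 534.8, 236.1], [0.0, 0.0, 1.0]] ['pixels', 'mtx', 'cam_to_world', 'shot']
shaker_mid [ 0.471  -0.3525  0.0454] 0.93
shaker_mid [ 0.5559 -0.2771  0.0459] 0.83
shaker_mid [ 0.4711 -0.2418  0.0433] 0.66
shaker [ 4.754e-01 -3.563e-01  1.000e-04] 0.87
shaker [ 0.5495 -0.276  -0.0026] 0.67
shaker [ 0.4747 -0.2431  0.0015] 0.58
caddy [0.5984 0.1307 0.0011] 0.57
carriage [ 0.5583  0.1348 -0.0027] 0.82
carriage [ 7.200e-01 -3.238e-01 -2.000e-04] 0.46
finger_plate [0.5571 0.1194 0.0699] 0.82
lever_tip [0.5653 0.1638 0.0771] 0.52
index [0.5337 0.1419 0.0291] 0.88
spice_jar [ 0.7252 -0.327   0.0036] 0.87
spice_jar [0.5571 0.118  0.0699] 0.5
food_tin [ 0.6351 -0.4387 -0.0009] 0.86
food_tin [0.5332 0.1389 0.0288] 0.44
mug [ 0.4958 -0.4677  0.0035] 0.95
glass [ 0.519   0.4077 -0.0049] 0.69
pod [0.6092 0.388  0.0034] 0.39
top [[-0.015, 0.997, -0.073, 0.494], [-1
[... 288 characters left out ...]
0.2739  0.0385] 0.47
shaker [ 5.485e-01 -2.727e-01  1.000e-04] 0.72
shaker [ 0.4719 -0.3528 -0.0006] 0.68
shaker [ 4.735e-01 -2.470e-01 -4.000e-04] 0.64
caddy [0.5981 0.1352 0.    ] 0.92
bay [0.6136 0.064  0.0083] 0.77
carriage [0.561  0.1385 0.002 ] 0.69
finger_plate [0.558  0.1221 0.0697] 0.9
lever_tip [0.5637 0.166  0.0782] 0.65
index [ 0.5138  0.407  -0.0009] 0.66
index [0.5319 0.1383 0.0274] 0.65
mark [ 0.515   0.408  -0.0031] 0.52
mark [ 0.4725 -0.2488 -0.0007] 0.31
spice_jar [ 0.7219 -0.3273 -0.0032] 0.63
food_tin [ 0.6331 -0.4393 -0.0014] 0.76
food_tin [0.612  0.3811 0.0012] 0.39
mug [ 0.4922 -0.4692 -0.0009] 0.56
glass [ 0.5132  0.4087 -0.0039] 0.63
pod [ 0.6127  0.3834 -0.003 ] 0.6
```

View pics/side0.png

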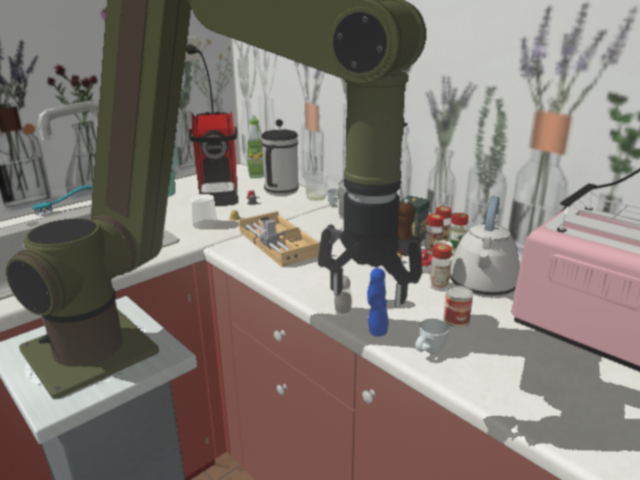

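View pics/top0.png

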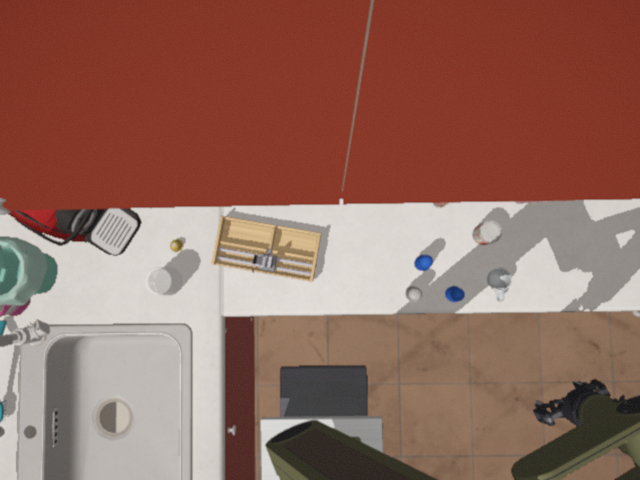

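Three candidates: blue figures at side (377,305)/top (455,293) and top (424,262), and a grey/clear one at side (343,295)/top (414,294). The grey one fits the glass shaker with a metal cap; I'll confirm this in an enlarged crop, with the caddy next to it.

```bash
python3 - <<'E'
import cv2,numpy as np
s=cv2.imread('pics/side0.png');t=cv2.imread('pics/top0.png')
r=lambda a:cv2.resize(a,(400,300),interpolation=cv2.INTER_CUBIC)
a=np.vstack([np.hstack([r(s[250:340,310:430]),r(s[200:275,225:325])]),np.hstack([r(t[240:315,390:490]),r(t[205:295,205:325])])])
cv2.imwrite('pics/crop1.png',a)
E
```

```text
(no output)
```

View pics/crop1.png

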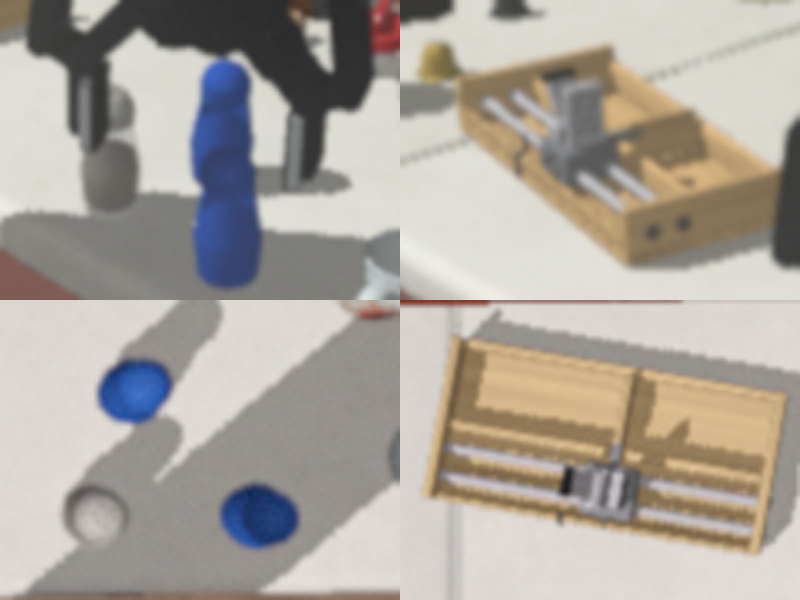

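The crop shows the grey salt shaker with its metal cap at top (414,294) ≈ (0.473,-0.246). The two blue figures are look-alikes. The caddy is yawed about -9.8°, and the clip lies left of the carriage. Next I hover over the shaker.

```bash
cat >> h.py <<'E'
from scipy.spatial.transform import Rotation as Rot
def down(deg):
    "tool pointing down, closing line (tool y) at deg from world x"
    a=np.radians(deg); y=np.array([np.cos(a),np.sin(a),0]); z=np.array([0,0,-1.])
    return Rot.from_matrix(np.c_[np.cross(y,z),y,z]).as_rotvec()
def best(p,deg):
    "the half turn that costs the least joint travel"
    q0=np.array(monitor.sense()['q']); c=[]
    for d in(deg,deg+180):
        q=solve_ik(p,down(d))
        if q is not None: c.append((np.abs(np.array(q)-q0).max(),d,np.round(q,2)))
    return min(c,key=lambda k:k[0])
def wrist():
    s=monitor.sense(); p=optics.capture('wrist')
    T=np.eye(4);T[:3,:3]=Rot.from_rotvec(s['orientation']).as_matrix();T[:3,3]=s['tcp_pos']
    p['W']=T@p['T_tool_cam']; return p
def proj(P,p,C=None):
    C=p['cam_to_world'] if C is None else C
    c=np.linalg.inv(C)@np.r_[P,1]; k=p['mtx']@np.array([c[0],-c[1],-c[2]]); return k[:2]/k[2]
def ray(u,v,z,p,C):
    "pixel -> world point on plane z"
    d=np.linalg.inv(p['mtx'])@[u,v,1]; d=C[:3,:3]@[d[0],-d[1],-d[2]]; o=C[:3,3]; return o+d*(z-o[2])/d[2]
E
python3 - <<'E'
from h import *
P=[.4725,-.246,.2]
_,d,q=best(P,35); print(d,q)
arm.move_pose(P,down(d)); 
p=wrist(); cv2.imwrite('pics/w1.png',p['pixels']); print(np.round(p['T_tool_cam'],3).tolist(),[k for k in p])
pp(['shaker_mid','shaker'],p); s=monitor.sense(); print(s['t'],s['tcp_pos'],s['q'],proj([.4725,-.246,.045],p,p['W']))
E
```

```text
35 [-0.56  0.28  1.64 -0.    1.23 -1.17]
[[0.0, 0.949, 0.316, 0.082], [1.0, 0.0, -0.001, 0.0], [-0.001, 0.316, -0.949, -0.143], [0.0, 0.0, 0.0, 1.0]] ['pixels', 'mtx', 'T_tool_cam', 'shot', 'W']
shaker_mid [ 0.4744 -0.2487  0.0423] 0.84
shaker_mid [ 0.5571 -0.2716  0.0454] 0.7
shaker [ 0.4739 -0.2461 -0.0047] 0.81
shaker [ 4.724e-01 -3.519e-01 -3.000e-04] 0.76
shaker [ 0.5515 -0.2691  0.0048] 0.75
3.0667 [ 0.47224906 -0.24711417  0.20013095] [-5.61161459e-01  2.75130846e-01  1.63896519e+00 -2.84454316e-04
  1.22706752e+00 -1.16983369e+00] [320.65604667 216.6417653 ]
```

View pics/w1.png

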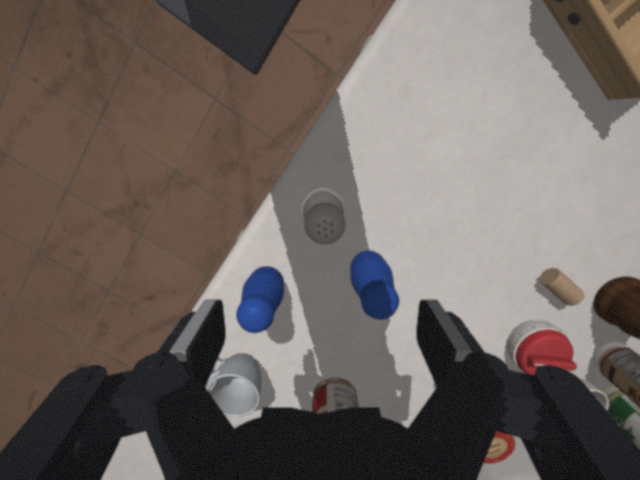

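Wrist view: the grey pierced cap is at (323,217) and the blue look-alikes at (262,298) and (374,284). The fingers come down clear of both, so I grasp, lift and carry to near the caddy.

```bash
python3 - <<'E'
from h import *
x,y=.4735,-.247
arm.line_to([x,y,.12],vel=.2)
print(arm.line_to([x,y,.026],vel=.12,max_force=15))
arm.gripper_to(.03,squeeze=30); s=monitor.sense(); print('gap',s['finger_gap'],s['grip_force'],s['tcp_pos'],s['t'])
g=s['tcp_pos']
arm.line_to([g[0],g[1],.17],vel=.2)
P=[.60,.05,.17]
k=best(P,80); print(k)
for d in (80,260): print(d,solve_ik(P,down(d)))
arm.move_pose(P,down(80))
s=monitor.sense(); print('gap',s['finger_gap'],s['t'],s['tcp_pos'])
p=wrist(); cv2.imwrite('pics/w2.png',p['pixels'])
pp(['bay','caddy','carriage','finger_plate','lever_tip','index','mark'],p)
E
```

```text
False
gap 0.040202059093317255 29.705528137274086 [ 0.47403369 -0.24721107  0.0267974 ] 5.0417
(np.float64(0.572718362179135), 80, array([ 0.01,  0.39,  1.53, -0.  ,  1.21, -1.38]))
80 [ 1.29933313e-02  3.94376682e-01  1.53333517e+00 -4.44089210e-16
  1.21388080e+00 -1.38327007e+00]
260 [ 1.29933313e-02  3.94376682e-01  1.53333517e+00 -8.88178420e-16
  1.21388080e+00  1.75832258e+00]
gap 0.04016446859556685 7.1333 [0.59955159 0.04891856 0.16947992]
bay [0.609  0.0632 0.0063] 0.66
bay [0.5357 0.173  0.0307] 0.66
caddy [ 0.6022  0.134  -0.0026] 0.86
carriage [0.5648 0.1305 0.0042] 0.79
finger_plate [0.5588 0.1203 0.0641] 0.59
lever_tip [0.5664 0.1663 0.0778] 0.88
index [ 0.739  -0.169   0.0021] 0.6
index [0.5319 0.1367 0.0274] 0.59
mark [0.569  0.1646 0.078 ] 0.72
mark [0.5362 0.1731 0.028 ] 0.48
```

View pics/w2.png

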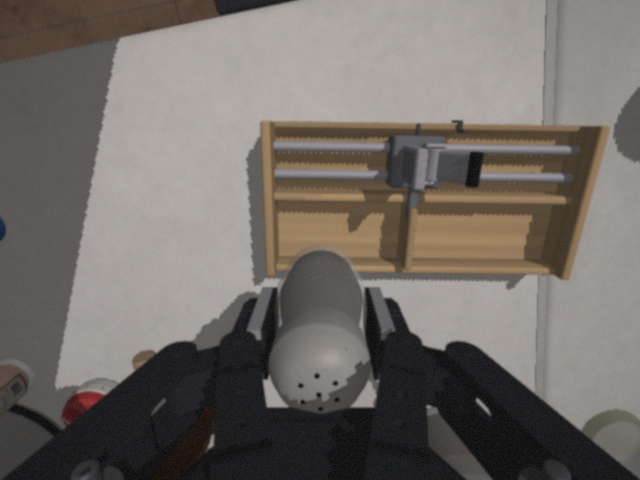

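The pointer is at (418,128), the clip at (458,125), and the shaker is held with its cap at (318,385). I compute the caddy frame from the end wall corners, (262,122), (607,127), (567,278) and (268,276), at z=42 mm.

```bash
python3 - <<'E'
from h import *
im=cv2.imread('pics/w2.png')
p=wrist();C=p['W']
R=lambda u,v,z:np.round(ray(u,v,z,p,C)[:2],4)
c=[R(262,122,.042),R(607,127,.042),R(567,278,.042),R(268,276,.042)]
print(c,'centre',np.mean(c,0))
for a,b in((0,1),(3,2)): e=c[b]-c[a]; print('yaw',np.degrees(np.arctan2(-e[0],e[1])),np.hypot(*e))
for a,b in((0,3),(1,2)): e=c[b]-c[a]; print('yawx',np.degrees(np.arctan2(e[1],e[0])),np.hypot(*e))
i,m=R(418,126,.03),R(458,124,.031); print('idx',i,'mark',m,m-i,np.hypot(*(m-i)))
cv2.imwrite('pics/crop2.png',cv2.resize(im[105:290,250:620],(800,400),interpolation=cv2.INTER_CUBIC))
E
```

```text
[array([0.5108, 0.0201]), array([0.5608, 0.2811]), array([0.6868, 0.2577]), array([ 0.6383, -0.0044])] centre [0.599175 0.138625]
yaw -10.844810902108721 0.2657461194448566
yaw -10.483648864561816 0.266549545113099
yawx -10.877193123151978 0.12983258450789611
yawx -10.520784313874376 0.12815443808155846
idx [0.5353 0.141 ] mark [0.5393 0.1723] [0.004  0.0313] 0.03155455593095871
```

View pics/crop2.png

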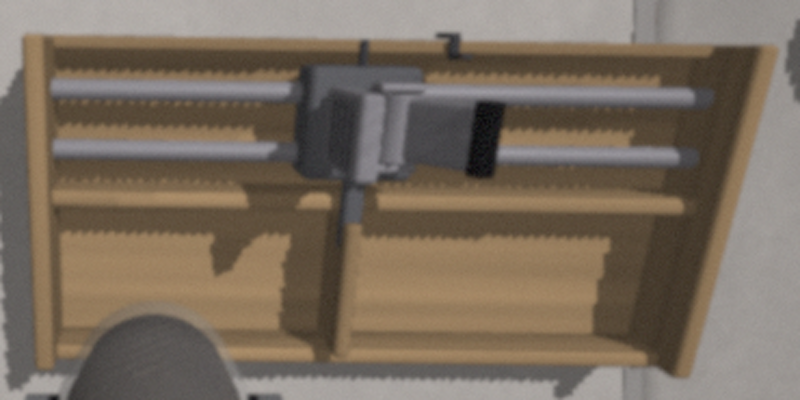

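```bash
python3 - <<'E'
from h import *
p=wrist();C=p['W'];s=monitor.sense();t=np.array(s['tcp_pos'])
print('cap top centre expected',proj(t+[0,0,.0632],p,C)); 
m=optics.silhouettes('shaker',p)
for r in m[:2]:
    ys,xs=np.nonzero(r['mask']); print(r['conf'],xs.min(),xs.max(),ys.min(),ys.max())
th=np.arange(0,6.28,.1); R=s['orientation']; 
for h,rad in((-.0268,.022),(.0632,.015)):
    q=np.array([proj(t+[rad*np.cos(a),rad*np.sin(a),h],p,C) for a in th]); print(h,q.min(0),q.max(0))
b=np.array([.614,.062]); o=down(79.3)
arm.move_pose([*b,.15],o)
pp(['bay','mark','index'],wrist())
s=monitor.sense();print(s['t'],s['tcp_pos'],s['wrist_force'])
E
```

```text
cap top centre expected [318.95794788 406.48964262]
0.73 268 370 244 412
0.44 0 5 219 239
-0.0268 [280.26605859 240.3534802 ] [359.06937785 312.02570826]
0.0632 [269.52692867 365.74751626] [368.34561422 443.62129041]
bay [0.6119 0.0621 0.007 ] 0.74
mark [0.5337 0.1744 0.0285] 0.7
index [0.5329 0.1379 0.0321] 0.58
8.1333 [0.61394553 0.0618092  0.15046068] [ 0.6257795   0.29830338 -0.60716392]
```

```bash
python3 - <<'E'
from h import *
b=[.612,.0615]
arm.line_to([*b,.06],vel=.15)
hit=arm.line_to([*b,.030],vel=.02,max_force=3); s=monitor.sense(); print(hit,s['tcp_pos'],s['wrist_force'],s['t'])
E
```

```text
True [0.6118635  0.06153637 0.03484934] [-0.21141003  0.79478664  5.08472544] 10.0167
```

```bash
python3 - <<'E'
from h import *
arm.gripper_to(.062); arm.line_to([.612,.0615,.165],vel=.15)
arm.move_pose([.575,.120,.20],down(79.3))
p=wrist(); cv2.imwrite('pics/w3.png',p['pixels']); s=monitor.sense(); print(s['t'],s['tcp_pos'],s['finger_gap'])
pp(['bay','shaker','shaker_mid','caddy','carriage','finger_plate','lever_tip','index','mark'],p)
E
```

```text
11.8417 [0.57454138 0.12005506 0.19913062] 0.06162351148190287
bay [ 6.144e-01  3.853e-01 -5.000e-04] 0.65
shaker [0.6137 0.063  0.0061] 0.73
shaker_mid [0.6121 0.0608 0.055 ] 0.85
caddy [ 0.5993  0.1361 -0.0015] 0.8
caddy [0.6083 0.0628 0.0053] 0.19
carriage [0.5618 0.1308 0.0039] 0.67
finger_plate [0.559  0.1205 0.0699] 0.87
lever_tip [0.5685 0.1645 0.0764] 0.85
index [0.5338 0.175  0.0276] 0.7
mark [0.5335 0.1712 0.031 ] 0.43
```

View pics/w3.png

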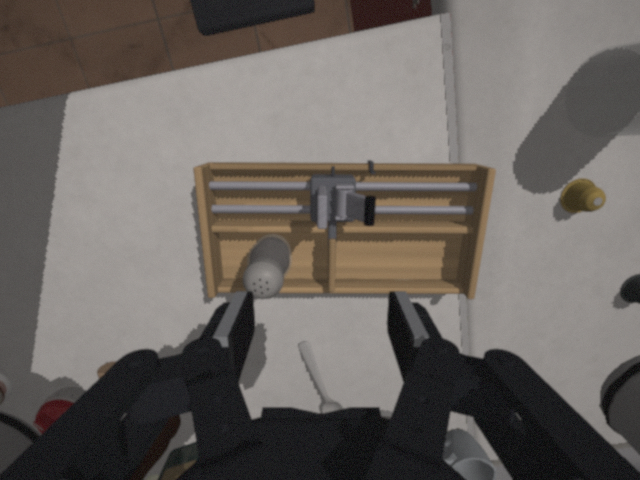

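The shaker stands upright in the bay with its cap at (265,280). The pointer is at (332,170) and the clip at (370,167). Now I straddle the plate and lever.

```bash
python3 - <<'E'
from h import *
p=wrist();C=p['W'];u=np.array([.1857,.9826])
i,m=ray(332,169,.03,p,C)[:2],ray(370,166,.033,p,C)[:2]; print('idx',i,'mark',m,'dy',(m-i)@u)
c=np.array([.5587,.1206])+.0235*u
arm.gripper_to(.064)
arm.move_pose([*c,.13],down(79.3))
print(arm.line_to([*c,.052],vel=.08,max_force=5)); s=monitor.sense(); print(s['t'],s['tcp_pos'],s['wrist_force'],s['finger_gap'])
p=wrist(); cv2.imwrite('pics/w4.png',p['pixels'])
E
```

```text
idx [0.53592764 0.13835197] mark [0.53933224 0.17285353] dy 0.03453345839776917
False
14.0833 [0.56357803 0.14378939 0.05246804] [ 1.08116899  0.15880225 -0.16333223] 0.06383131427893067
```

View pics/w4.png

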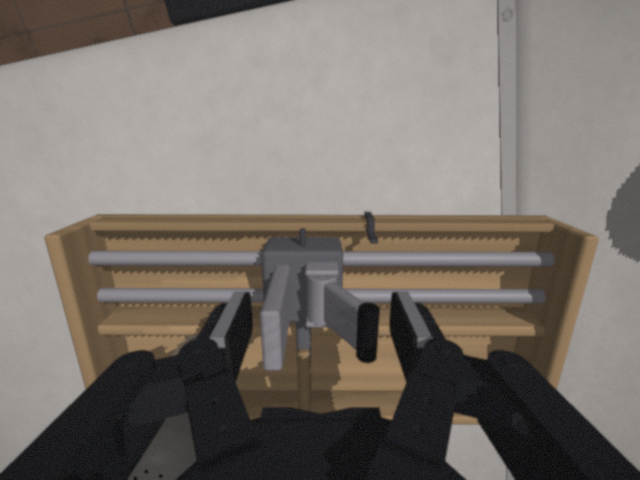

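The picture shows the plate at (275,320) and the lever tip at (367,330) between the pads, with the pointer at (302,233) and the clip at (371,228). I find contact by force, then draw the carriage nearly to the mark.

```bash
python3 - <<'E'
from h import *
u=np.array([.1857,.9826,0])
p=wrist();C=p['W']
i,m=ray(302,231,.03,p,C),ray(371,228,.032,p,C); dy=(m-i)@u; print('dy',dy,'mark',m,'px/mm',69/dy/1e3)
arm.gripper_to(.053); s=monitor.sense(); f0=np.array(s['wrist_force'])@u; print(s['finger_gap'],f0)
t=np.array(s['tcp_pos']); print(arm.line_to(t+.012*u,vel=.01,max_force=2))
s=monitor.sense(); t1=np.array(s['tcp_pos']); print('contact after',(t1-t)@u,np.array(s['wrist_force'])@u-f0)
arm.line_to(t1+(dy-.003)*u,vel=.03)
s=monitor.sense(); t2=np.array(s['tcp_pos']); print('moved',(t2-t1)@u,np.array(s['wrist_force'])@u-f0,t2,s['t'],s['finger_gap'])
p=wrist(); a=p['pixels']; cv2.imwrite('pics/w5full.png',a)
b=cv2.imread('pics/w4.png')
r=lambda k,x:cv2.resize(k[200:275,x:x+200],(800,300),interpolation=cv2.INTER_CUBIC)
cv2.imwrite('pics/w5.png',np.vstack([r(b,220),r(a,220)]))
pp(['index','mark','finger_plate'],p)
E
```

```text
dy 0.035458524355336946 mark [0.53821161 0.17552352 0.032     ] px/mm 1.9459354627546603
0.052806662122430126 0.616447172642302
True
contact after 0.002918653064823721 -0.27050701053892123
moved 0.03236167628922657 -4.191425247874153 [0.56902687 0.17853916 0.05143887] 16.25 0.05294526256750231
index [0.5388 0.1662 0.031 ] 0.79
mark [0.5367 0.1732 0.0287] 0.63
finger_plate [0.5654 0.1536 0.0676] 0.59
```

View pics/w5.png

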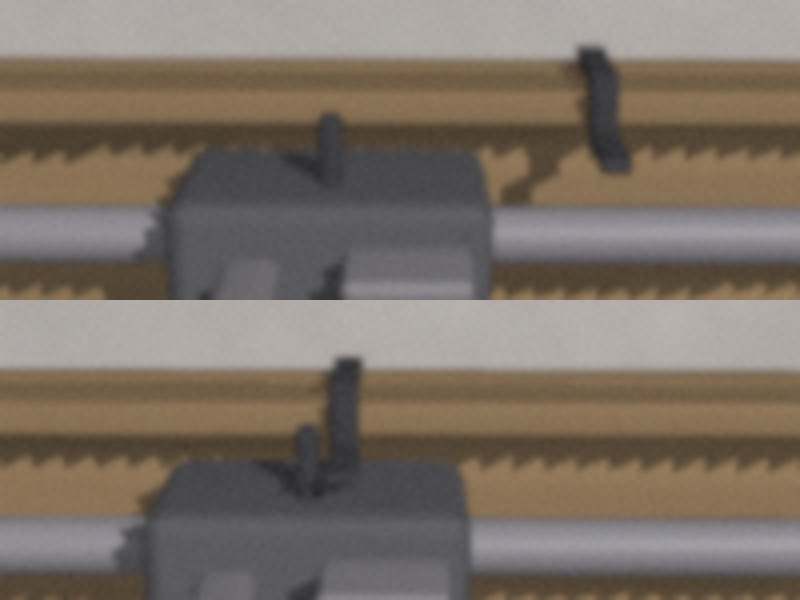

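Bottom crop: the pointer is at x≈307 and the clip at ≈345 (4x enlarged), so about 4.9 mm is still to go. I advance, check with a dark-column profile, and half-close in compensated steps.

```bash
cat >> h.py <<'E'
U=np.array([.1857,.9826,0])
def prof(im,r0,r1,c0=280,c1=330):
    "centre and width (px) of the dark thing in a row band"
    g=im[r0:r1,c0:c1].mean(2).mean(0); th=(np.median(g)+g.min())/2; d=np.clip(th-g,0,None)
    return round(c0+(d*np.arange(len(d))).sum()/d.sum(),2),int((d>0).sum()),round(float(g.min())),round(float(np.median(g)))
def see(tag):
    p=wrist(); a=p['pixels']; s=monitor.sense(); t=np.array(s['tcp_pos'])
    print(tag,'clip',prof(a,218,228),'ptr',prof(a,233,237),'plate',round((t@U-s['finger_gap']/2)*1e3,2),'gap',round(s['finger_gap']*1e3,2),'F',np.round(s['wrist_force'],1),'t',s['t'])
    return a
E
python3 - <<'E'
from h import *
b=cv2.imread('pics/w5full.png')
print('before clip',prof(b,218,228),'ptr',prof(b,232,236,285,301),'clip low',prof(b,230,235,301,320))
see('pre'); t=np.array(monitor.sense()['tcp_pos'])
print(t)
arm.line_to([*(t+.0049*U)[:2],.0515],vel=.02); a=see('at mark'); cv2.imwrite('pics/w6full.png',a)
for r in range(216,244,3): print(r,a[r:r+2,292:322].mean(2).mean(0).astype(int).tolist())
E
```

```text
before clip (np.float64(304.94), 9, 59, 103) ptr (np.float64(296.89), 7, 65, 77) clip low (np.float64(304.14), 8, 56, 91)
pre clip (np.float64(305.13), 9, 60, 102) ptr (np.float64(302.6), 10, 53, 74) plate 254.36 gap 53.29 F [-0.3 -2.9 -2.8] t 16.5
[0.5689941  0.17844542 0.05152864]
at mark clip (np.float64(295.66), 9, 61, 102) ptr (np.float64(294.17), 6, 51, 75) plate 259.48 gap 53.28 F [-1.2 -2.5 -2.1] t 16.9333
216 [132, 120, 94, 68, 54, 53, 51, 55, 66, 96, 127, 138, 139, 140, 141, 139, 144, 145, 145, 146, 145, 146, 146, 144, 145, 146, 146, 145, 146, 146]
219 [68, 58, 59, 56, 54, 57, 55, 57, 71, 90, 98, 104, 104, 103, 104, 103, 104, 102, 103, 104, 104, 103, 104, 103, 103, 103, 103, 102, 103, 105]
222 [67, 60, 63, 62, 64, 63, 66, 65, 74, 87, 92, 93, 94, 92, 92, 92, 94, 91, 93, 93, 91, 93, 91, 91, 93, 94, 92, 93, 94, 93]
225 [69, 62, 64, 65, 64, 64, 66, 74, 91, 101, 108, 108, 109, 108, 108, 111, 106, 108, 109, 108, 108, 108, 109, 107, 107, 108, 108, 108, 109, 107]
228 [59, 57, 62, 62, 65, 61, 65, 72, 87, 106, 114, 112, 113, 113, 114, 113, 113, 111, 114, 114, 114, 114, 112, 112, 110, 112, 113, 112, 114, 113]
231 [65, 56, 55, 58, 58, 64, 57, 65, 80, 97, 108, 109, 108, 108, 108, 107, 108, 108, 108, 107, 110, 107, 106, 109, 109, 110, 108, 108, 107, 107]
234 [58, 51, 51, 61, 65, 66, 62, 60, 63, 68, 72, 70, 71, 73, 76, 72, 73, 73, 73, 71, 74, 74, 71, 73, 73, 74, 72, 72, 70, 70]
237 [55, 45, 49, 58, 64, 64, 61, 60, 63, 69, 71, 70, 73, 73, 74, 73, 70, 70, 70, 71, 72, 74, 75, 73, 73, 70, 73, 72, 72, 74]
240 [50, 51, 54, 55, 58, 57, 58, 61, 69, 68, 73, 73, 71, 74, 79, 75, 72, 72, 72, 73, 70, 77, 78, 77, 71, 73, 75, 72, 74, 77]
243 [62, 63, 62, 64, 65, 64, 64, 62, 69, 73, 71, 74, 72, 73, 74, 71, 73, 72, 75, 73, 74, 74, 73, 73, 75, 72, 76, 73, 75, 74]
```

```bash
python3 - <<'E'
import cv2
for f,c in(('w5full',288),('w6full',282)):
    a=cv2.imread(f'pics/{f}.png').mean(2); print(f,'cols from',c)
    for r in(212,215,218,222,226,229,231,233,235,238): print(r,a[r:r+2,c:c+27].mean(0).astype(int).tolist())
E
```

```text
w5full cols from 288
212 [173, 174, 174, 173, 173, 174, 171, 172, 173, 173, 171, 172, 172, 169, 170, 167, 162, 161, 159, 160, 161, 161, 165, 169, 169, 170, 171]
215 [167, 165, 166, 163, 165, 165, 167, 166, 166, 166, 166, 164, 164, 162, 149, 121, 84, 63, 61, 60, 62, 76, 112, 148, 163, 163, 165]
218 [111, 109, 110, 111, 110, 109, 110, 108, 111, 110, 108, 103, 93, 79, 69, 57, 55, 53, 57, 55, 57, 67, 87, 101, 109, 109, 111]
222 [93, 94, 91, 92, 92, 90, 94, 92, 92, 85, 84, 81, 81, 72, 60, 62, 62, 63, 62, 62, 66, 73, 86, 90, 90, 91, 93]
226 [114, 115, 114, 114, 113, 113, 114, 114, 116, 112, 111, 103, 90, 74, 58, 57, 63, 66, 65, 67, 68, 84, 102, 112, 113, 115, 113]
229 [112, 112, 112, 111, 110, 113, 110, 106, 104, 103, 104, 97, 81, 65, 56, 56, 59, 64, 66, 65, 68, 83, 102, 112, 112, 111, 112]
231 [108, 106, 108, 105, 106, 100, 86, 75, 70, 70, 75, 75, 72, 64, 57, 59, 59, 60, 62, 65, 65, 80, 99, 106, 108, 108, 108]
233 [82, 81, 81, 80, 78, 69, 62, 64, 67, 66, 63, 64, 65, 64, 54, 56, 60, 64, 63, 62, 64, 71, 77, 83, 81, 80, 84]
235 [62, 63, 63, 63, 64, 59, 55, 60, 63, 64, 62, 61, 64, 60, 56, 51,
[... 718 characters left out ...]
 113, 113, 111, 106, 96, 77, 66, 60, 61, 64, 63, 65, 65, 73, 92, 106, 113, 114, 114, 114, 114, 115, 112]
229 [111, 111, 112, 112, 112, 112, 111, 107, 95, 76, 62, 55, 60, 58, 62, 59, 63, 68, 86, 103, 112, 110, 113, 112, 111, 111, 113]
231 [105, 106, 106, 105, 108, 107, 105, 106, 98, 79, 65, 56, 55, 58, 58, 64, 57, 65, 80, 97, 108, 109, 108, 108, 108, 107, 108]
233 [80, 79, 80, 79, 82, 81, 80, 82, 75, 72, 61, 53, 54, 57, 64, 66, 63, 61, 68, 77, 83, 81, 83, 83, 86, 83, 83]
235 [64, 63, 68, 65, 62, 64, 63, 64, 62, 64, 58, 48, 50, 61, 63, 65, 59, 59, 60, 66, 69, 69, 68, 70, 71, 70, 73]
238 [79, 74, 70, 67, 63, 63, 64, 64, 63, 59, 53, 46, 50, 55, 63, 63, 61, 59, 65, 72, 72, 70, 73, 76, 81, 77, 70]
```

Edge analysis of the profile: pointer column ≈296.5 and clip (reduced to z=30) ≈296.4, so the pointer is at the mark. Now I close the lever in small steps and shift the arm so that the plate stays there. I stop short of fully closed and check.

```bash
cat >> h.py <<'E'
def hold(t,P,g,vel=.02):
    arm.line_to([*(t+U*(P+g/2-t@U))[:2],.0515],vel=vel)
E
python3 - <<'E'
from h import *
P=.2594; t=np.array(monitor.sense()['tcp_pos'])
for g in np.arange(.051,.0329,-.002):
    arm.gripper_to(float(g),squeeze=20); s=monitor.sense(); hold(t,P,s['finger_gap'])
    s=monitor.sense(); print(round(g,3),round(s['finger_gap']*1e3,2),round((np.array(s['tcp_pos'])@U-s['finger_gap']/2)*1e3,2),np.round(s['grip_force'],1),np.round(s['wrist_force'],1),s['t'])
a=see('33'); cv2.imwrite('pics/w7full.png',a)
E
```

```text
0.051 51.13 259.19 1.8 [-1.3 -3.5  0.8] 17.4
0.049 49.15 259.5 1.8 [-1.6 -2.9  1.7] 17.8667
0.047 47.33 259.23 5.7 [-1.5 -4.1  3.9] 18.3333
0.045 45.21 259.69 8.6 [-1.3 -3.   6.5] 18.8
0.043 42.78 259.79 8.0 [-2.3 -3.8  8.2] 19.2667
0.041 41.14 259.28 7.6 [-2.7 -3.9  9.9] 19.7333
0.039 38.88 259.74 7.3 [-2.4 -3.  10.7] 20.2
0.037 36.72 259.88 7.0 [-2.8 -4.2 10.5] 20.6667
0.035 35.1 259.62 6.9 [-2.9 -3.7 10.2] 21.1333
0.033 33.14 259.92 6.7 [-2.5 -3.4 10.4] 21.6
33 clip (np.float64(313.39), 9, 61, 104) ptr (np.float64(311.96), 3, 42, 66) plate 259.96 gap 33.07 F [-1.8 -3.4 10.9] t 21.65
```

```bash
python3 - <<'E'
import cv2,numpy as np
for f,c in(('w4',294),('w7full',300)):
    a=cv2.imread(f'pics/{f}.png').mean(2); print(f,'cols from',c)
    for r in(218,222,226,229,231,233,235,238,241): print(r,a[r:r+2,c:c+27].mean(0).astype(int).tolist())
a,b,w=[cv2.imread(f'pics/{f}full.png') for f in('w5','w6','w7')]
r=lambda k,x:cv2.resize(k[205:255,x:x+100],(800,400),interpolation=cv2.INTER_CUBIC)
cv2.imwrite('pics/last.png',np.vstack([r(b,245)[:200+80],r(w,262)[:320]]))
# carriage shift by template (block+plate foot)
for n,k in(('w5',a),('w7',w)):
    m=cv2.matchTemplate(k[235:285],b[242:262,255:335],cv2.TM_CCOEFF_NORMED); print(n,cv2.minMaxLoc(m)[1],cv2.minMaxLoc(m)[3])
E
```

```text
w4 cols from 294
218 [95, 92, 91, 92, 91, 91, 92, 92, 92, 91, 93, 92, 92, 93, 93, 92, 94, 94, 94, 93, 92, 94, 94, 93, 94, 91, 90]
222 [106, 106, 104, 104, 106, 105, 104, 104, 107, 105, 104, 104, 105, 103, 105, 104, 104, 105, 104, 104, 105, 105, 105, 104, 104, 105, 104]
226 [112, 111, 111, 110, 109, 109, 106, 104, 104, 104, 106, 109, 111, 112, 111, 111, 111, 113, 112, 112, 112, 112, 110, 113, 111, 112, 112]
229 [97, 96, 98, 96, 92, 84, 68, 65, 66, 65, 70, 80, 89, 98, 98, 98, 98, 98, 98, 98, 98, 97, 99, 97, 98, 100, 98]
231 [67, 69, 67, 66, 63, 57, 56, 61, 63, 66, 62, 62, 63, 67, 68, 67, 69, 70, 69, 70, 68, 70, 70, 67, 67, 70, 68]
233 [64, 62, 64, 63, 60, 55, 56, 60, 63, 64, 63, 62, 62, 65, 63, 63, 67, 64, 64, 65, 64, 63, 64, 64, 61, 64, 64]
235 [68, 67, 66, 68, 64, 55, 55, 59, 62, 65, 63, 61, 63, 66, 65, 68, 71, 67, 67, 66, 69, 69, 69, 69, 70, 68, 71]
238 [53, 55, 57, 60, 61, 56, 56, 58, 62, 65, 62, 65, 67, 70, 70, 72, 73, 71, 71, 72, 72, 71, 73, 74, 74, 70, 73]
241 [57, 55, 51, 46, 48, 49, 52, 58, 61, 63, 62, 63, 70, 71, 75, 73, 75, 75, 73, 74, 72, 74, 74, 74, 73, 74, 73]
w7full cols
[... 432 characters left out ...]
5, 57, 56, 58, 57, 57, 59, 68, 81, 100, 108, 107, 109, 108, 108, 108, 109]
231 [79, 81, 83, 80, 83, 80, 80, 82, 78, 68, 61, 52, 52, 53, 58, 63, 65, 66, 70, 79, 86, 84, 83, 86, 85, 85, 84]
233 [65, 62, 64, 64, 66, 64, 63, 63, 63, 63, 58, 48, 41, 48, 58, 61, 64, 66, 67, 68, 67, 67, 70, 68, 68, 71, 70]
235 [67, 67, 65, 67, 66, 68, 67, 67, 67, 63, 58, 45, 41, 47, 56, 62, 63, 66, 64, 68, 70, 73, 68, 72, 73, 71, 70]
238 [75, 72, 72, 66, 63, 57, 55, 53, 56, 52, 49, 50, 51, 50, 54, 60, 62, 61, 64, 69, 75, 77, 76, 75, 72, 75, 73]
241 [72, 72, 73, 67, 62, 54, 47, 47, 48, 49, 53, 60, 65, 64, 67, 62, 63, 61, 64, 69, 73, 74, 75, 74, 75, 73, 75]
w5 0.9174042344093323 (255, 7)
w7 0.958132266998291 (273, 5)
```

View pics/last.png

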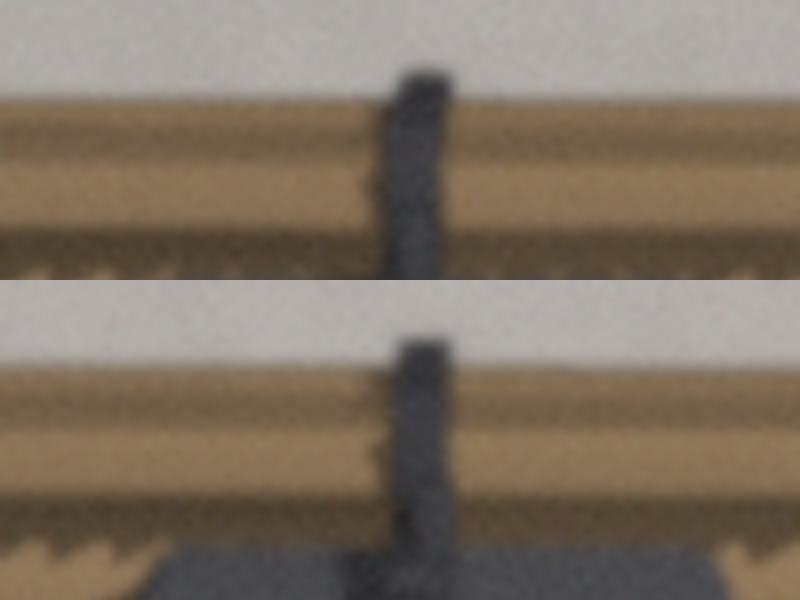

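In the last view the pointer (315.3) is about 0.7 mm past the clip (313.9). I correct that, then close fully and check numerically.

```bash
python3 - <<'E'
from h import *
def avg(n=4):
    r=[]
    for _ in range(n):
        s=monitor.sense(); r.append([np.array(s['tcp_pos'])@U,s['finger_gap']]); arm.pause(.03)
    return np.mean(r,0)
def edges(a,tag):
    g=a.mean(2)
    def right(r0,r1):
        v=g[r0:r1].mean(0); k=np.arange(306,335); v=v[k]; hi=np.median(v[-8:]); lo=np.median(v[6:11])
        # last crossing of half level
        h=(hi+lo)/2; j=[i for i in range(len(v)-1) if v[i]<h<=v[i+1]][-1]; return k[j]+(h-v[j])/(v[j+1]-v[j])
    print(tag,'clip R',round(right(224,229),2),'ptr R',round(right(231,234),2))
edges(cv2.imread('pics/w7full.png'),'w7')
P=.2591; t=np.array(monitor.sense()['tcp_pos'])
x=avg(); print(x); 
arm.line_to([*(t+U*(P-(x[0]-x[1]/2)))[:2],.0515],vel=.02); print(avg()); edges(see('corr'),'corr')
for g in(.031,.029,.026):
    t=np.array(monitor.sense()['tcp_pos'])
    arm.gripper_to(g,squeeze=20); x=avg(2); e=P-(x[0]-x[1]/2)
    arm.line_to([*(t+U*(P+x[1]/2-t@U))[:2],.0515],vel=.02)
    x=avg(); s=monitor.sense(); print(g,np.round(x*1e3,2),'P',round((x[0]-x[1]/2)*1e3,2),s['grip_force'],np.round(s['wrist_force'],1),s['t'])
a=see('closed'); edges(a,'closed'); cv2.imwrite('pics/w8full.png',a)
for r in(218,222,226,229,231,233,235,238): print(r,a.mean(2)[r:r+2,302:329].mean(0).astype(int).tolist())
E
```

```text
w7 clip R 317.61 ptr R 317.87
[0.27648129 0.03304833]
[0.27591951 0.03304646]
corr clip (np.float64(314.47), 10, 62, 104) ptr (np.float64(312.58), 3, 47, 66) plate 259.33 gap 33.17 F [-3.4 -3.2  9.8] t 22.2167
corr clip R 319.02 ptr R 319.31
0.031 [274.94  31.28] P 259.3 6.5527088195085526 [-2.9 -2.9  9.4] 22.8833
0.029 [273.95  29.21] P 259.34 6.5046626329422 [-2.7 -2.7  9.8] 23.55
0.026 [273.09  27.72] P 259.23 19.550919234752655 [-3.  -3.5 10.3] 24.2167
closed clip (np.float64(319.23), 9, 59, 104) ptr (np.float64(317.92), 3, 50, 67) plate 259.33 gap 27.52 F [-3.7 -3.1 10.2] t 24.2667
closed clip R 325.24 ptr R 325.37
218 [96, 97, 95, 96, 96, 97, 98, 97, 98, 98, 94, 90, 83, 70, 58, 58, 58, 61, 62, 61, 61, 65, 81, 94, 100, 100, 98]
222 [101, 100, 102, 102, 99, 101, 101, 102, 100, 100, 101, 100, 95, 84, 74, 63, 59, 62, 64, 66, 64, 70, 78, 93, 98, 100, 99]
226 [113, 115, 114, 113, 112, 112, 115, 113, 116, 113, 113, 107, 95, 76, 65, 59, 56, 62, 63, 63, 65, 67, 85, 104, 113, 114, 114]
229 [104, 108, 106, 106, 106, 108, 105, 107, 105, 107, 107, 105, 98, 80, 66, 53, 51, 55, 60, 63, 65, 69, 84, 102, 106, 108, 108]
231 [78, 78, 76, 76, 76, 77, 77, 77, 75, 78, 75, 76, 75, 69, 60, 53, 50, 57, 63, 64, 69, 65, 72, 78, 81, 83, 81]
233 [66, 61, 64, 65, 65, 66, 63, 66, 65, 64, 63, 66, 65, 65, 61, 52, 48, 52, 63, 67, 64, 66, 64, 68, 69, 70, 67]
235 [68, 70, 70, 71, 67, 69, 67, 69, 66, 69, 66, 65, 66, 66, 61, 52, 50, 55, 62, 66, 65, 66, 65, 70, 69, 73, 75]
238 [71, 72, 76, 74, 67, 59, 53, 53, 53, 52, 53, 53, 49, 53, 49, 50, 52, 57, 57, 60, 58, 58, 64, 71, 74, 74, 82]
```

```bash
python3 - <<'E'
import cv2,numpy as np
g=lambda f:cv2.cvtColor(cv2.imread(f'pics/{f}.png'),cv2.COLOR_BGR2GRAY).astype(np.float32)
w={k:g(f) for k,f in dict(w4='w4',w5='w5full',w6='w6full',w7='w7full',w8='w8full').items()}
# block outline (front top edge corners, z~39 and side against wood): ECC translation of a band with block's two side edges, rod ends left out
for k in w:
    for r in (243,247): 
        v=w[k][r:r+3].mean(0); d=np.diff(cv2.GaussianBlur(v[None],(5,1),0)[0])
        L=250+np.argmin(d[250:300]); R=320+np.argmax(d[320:375]); print(k,r,'L',L,'R',R,'c',(L+R)/2)
def sub(T,I,r0,r1,c0,c1):
    m=cv2.matchTemplate(I[r0-6:r1+6,c0-20:c1+60],T[r0:r1,c0:c1],cv2.TM_CCOEFF_NORMED)
    _,s,_,(x,y)=cv2.minMaxLoc(m)
    a,b,c=m[y,x-1],m[y,x],m[y,x+1]; return round(x-20+(a-c)/2/(a-2*b+c),2),y-6,round(float(s),3)
for k in('w6','w7','w8'): print(k,'block',sub(w['w5'],w[k],241,262,250,345),'clip',sub(w['w5'],w[k],213,230,298,314) if k!='w6' else sub(w['w6'],w['w5'],213,230,288,304))
E
```

```text
w4 243 L 262 R 340 c 301.0
w4 247 L 261 R 352 c 306.5
w5 243 L 261 R 335 c 298.0
w5 247 L 257 R 335 c 296.0
w6 243 L 261 R 335 c 298.0
w6 247 L 257 R 336 c 296.5
w7 243 L 277 R 352 c 314.5
w7 247 L 273 R 353 c 313.0
w8 243 L 282 R 357 c 319.5
w8 247 L 275 R 359 c 317.0
w6 block (np.float32(0.15), 0, 0.947) clip (np.float32(9.12), 0, 0.991)
w7 block (np.float32(18.3), -2, 0.932) clip (np.float32(8.21), -2, 0.988)
w8 block (np.float32(22.82), -2, 0.949) clip (np.float32(14.21), -2, 0.987)
```

```bash
python3 - <<'E'
from h import *
for c in('top','side'): pp(['shaker','shaker_mid','index','mark','finger_plate','lever_tip'],optics.capture(c)); print()
s=monitor.sense(); print(s['finger_gap'],s['grip_force'],s['t'],np.round(s['wrist_force'],1))
print(finish_job())
E
```

```text
shaker [0.6081 0.0593 0.0097] 0.79
shaker [ 0.4728 -0.3516 -0.002 ] 0.75
shaker [ 0.5467 -0.2707 -0.0009] 0.74
shaker_mid [0.6092 0.0612 0.054 ] 0.74
shaker_mid [ 0.5533 -0.2719  0.0396] 0.56
finger_plate [ 0.5134  0.4089 -0.0025] 0.37
lever_tip [ 4.955e-01 -4.711e-01 -3.000e-04] 0.36

shaker [0.6111 0.0627 0.012 ] 0.95
shaker [ 0.4759 -0.3533  0.0007] 0.82
shaker [ 0.5517 -0.2743 -0.0032] 0.71
shaker_mid [ 0.4687 -0.3531  0.0436] 0.95
shaker_mid [0.6081 0.0674 0.0538] 0.92
shaker_mid [ 0.5534 -0.2758  0.0433] 0.63
index [0.5377 0.1786 0.0279] 0.66
finger_plate [0.5614 0.1567 0.0675] 0.56
lever_tip [0.5695 0.1772 0.0821] 0.59

0.0275959631269423 19.553267061710358 24.9667 [-4.1 -2.3  9.2]
the job is handed in; nothing more can be done
None
```

I handed the job in at about 25 s: the shaker stands released and upright in the bay, and the arm holds the carriage within about 0.5 mm of the mark by my image measurements, with the lever pinched shut at about 20 N.

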